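Refit the matched cap of the collimator's split clamp

TASK

The lower split clamp of the inclined collimator stands open: find among the three loose grey caps the one whose feet match the gaps in its lower half, set it on the right way round and press it fully home so that both feet lie flush between their cheeks. Then swing both swing bolts upright into the slots of its feet. Leave the other two caps and everything else on the bench where they are.

Things in the scene. Friction and masses are not known exactly. Their poses are not given: they have to be found in the camera images.
- clamp (a point): Point on the axis of the fixed black collimator tube (50 diameter) at the middle of the open clamp's range. x along the tube, uphill (tube rises from the robot at 27 deg); y left, level; z square to the tube, out of the clamp's joint faces (which lie at z = 0), leaning 27 deg back to the robot. A like clamp, shut, fills x = 65 to 131, up to z = 62.
- rail_mid (a point): Point on the rail under the tube, at x = 0, y = 0, z = -44 in the clamp frame. The lower half (grey cradle, 66 long along x) is locked on the rail with its middle anywhere from x = -8 to +8; where is NOT reported: look or feel for it (it stands 60 N). Seated, a cap's joint face is at z = 0 and it clears the tube by 1.5. A wrong, turned or misplaced cap rides on the cheeks, 7 proud.
- left_ear (a point): Point of the clamp frame at x = 0, y = +52, z = 0: height of the top of the lower half's left ear (y = 32 to 63). On the ear two cheeks, 7 high, y = 42 to 62, out to 33 mm from the lower half's middle, leave a gap 27 wide along x, centred on that middle; sharp edges. The matching 24 wide foot drops in with 1.5 to spare each side.
- right_ear (a point): The same for the right ear, at x = 0, y = -52, z = 0 in the clamp frame. Its gap is 47 wide along x, centred likewise, for the matching 44 wide foot.
- bolt_left (a joint): Swing bolt of the left ear, rad: 0 upright (along clamp z, stop), grows leaning out to +y, up to 1.15. Pivot along clamp x at y = +56, z = -14, in the lower half's middle. Rod 8 thick; round nut 18 in diameter, 26.5 to 41 from the pivot. Stays where left; about 1 N moves it. Upright, its nut is 2.5 above a seated foot: no way past it for a proud cap.
- bolt_right (a joint): The same on the right ear, pivot at y = -56, z = -14 in the clamp frame; grows as it leans out to -y.
- cap_a_centre (a point): Centre of the matching cap, 31 above its underside (joint face). Grey metal arch 30 wide along its x, 126 along its y, 62 high, bore radius 26.5 and outer radius 34 about its x axis. Flat feet 10 thick reach out to y = +-63, each slotted 11 wide from the outer end: foot at +y is 24 wide along x, at -y 44 wide. 0.15 to 0.3 kg. Stands feet down, z up.
- cap_a_crown (a point): Where to grip the matching cap: middle of the upright block on its crown, 30 (x) x 40 (y), flat flanks from 34 to 62 above the underside; this point is 48 above the underside, axes of the cap. Beside the block (at y beyond 20) the arch rises to 28. Set on the clamp, the cap's axes agree with the clamp's.
- cap_b_centre (a point): Centre of another stand's cap, of the same shape but with both feet 34 wide; it does not fit: leave it.
- cap_c_centre (a point): Centre of another stand's cap, of the same shape but with both feet 44 wide; it does not fit: leave it.
- lens_spray: Spray bottle, 36x42x106; stands or lies loose on the worktop; a bystander, origin at the centre of its underside
- mug: Mug, 92x127x95; stands or lies loose on the worktop; a bystander, origin at the centre of its underside
- caliper: Digital caliper, 66x190x12; stands or lies loose on the worktop; a bystander, origin at the centre of its underside
- lens_clock: Round dial gauge with three feet, 61x43x13; stands or lies loose on the worktop; a bystander, origin at the centre of its underside
- driver_c: Precision screwdriver, 13x174x12; stands or lies loose on the worktop; a bystander, origin at the centre of its underside
Mind the look-alikes: they are no part of the job. What is shaped like the part that bears cap_a_centre but pink is not meant.

How it is judged:
On the way:
1. the matching cap lies fully home in the lower half, right way round, with both swing bolts still open (x of cap_a_centre in the frame of clamp between -0.0125 and 0.0125 m and y of cap_a_centre in the frame of clamp between -0.004 and 0.004 m and z of cap_a_centre in the frame of clamp between 0.0275 and 0.0335 m and angle between the z axis of cap_a_centre and the z axis of clamp, either way round below 0.06 rad and angle between the y axis of cap_a_centre and the y axis of clamp, either way round below 0.08 rad and value of joint each of bolt_left, bolt_right above 0.3 rad), for 0.2 s.
At the end, for the whole second after the job is handed in: The matching cap lies fully home (within 2.5 mm of flush, 4 mm sideways, square within about 4 degrees) in the lower half of the open clamp and at rest, both swing bolts are within 0.15 rad of upright, and the other two caps stand on the worktop (x of cap_a_centre in the frame of clamp between -0.0125 and 0.0125 m and y of cap_a_centre in the frame of clamp between -0.004 and 0.004 m and z of cap_a_centre in the frame of clamp between 0.0275 and 0.0335 m and angle between the z axis of cap_a_centre and the z axis of clamp, either way round below 0.06 rad and angle between the y axis of cap_a_centre and the y axis of clamp, either way round below 0.08 rad and value of joint each of bolt_left, bolt_right below 0.15 rad and linear speed of cap_a below 0.02 m/s and height (world z) of each of cap_b_centre, cap_c_centre below 0.036 m); the robot touches nothing.
It fails at once if one of the other two caps or a bystander is moved more than 30 mm (distance of any of cap_b_centre, cap_c_centre, lens_spray, mug, caliper, lens_clock, driver_c from where it was at the start of the episode above 0.03 m).
It also fails if it takes over 67 s, if anything falls off the work surface, if the arm or the gripper's body presses on something with over 40 N, if the wrist force passes 120 N, or if a joint passes its speed limit or range.

ROBOT

A 6-joint arm with a two-finger parallel gripper is mounted at the origin on a cart in front of the work surface, level with it; the furniture and walls round the work are solid. World frame = base frame: x ahead of the robot, y to its left, z up, the work surface at z = 0. Lengths are in m, angles in rad, forces in N, time in s.
With the tool pointing down it reaches from about 0.3 to 0.775 m from the base axis. Payload 14.6 kg.
Tool frame: the origin (TCP) lies midway between the tips of the shut fingers; the grasp point (between the pads) lies 19 mm behind it (ctrl.pinch_z is the distance from the TCP to the grasp point, in m); z points along the fingers, y is the line along which they close (so a half turn about z gives the same grasp; the last joint's range is limited). The gripper opens to 94 mm and grips with 3 to 60 N. Pads are 16 mm wide; open, the fingers measure 119 mm over their backs; the gripper's body (75 mm by 177 mm) begins 78 mm behind the grasp point.
Start: joints at [-1.375, 0.3, 1.521, -0, 1.321, -0.067], TCP at [0.143, -0.531, 0.205] pointing down, gripper open.
Joint ranges: [-3.03, 3.03], [-0.79, 2.21], [0.23, 2.52], [-1.04, 4.18], [0, 3.07], [-2.55, 2.55]. Speed limits (rad/s): [2.22, 2.22, 2.57, 3.14, 3.14, 3.14].

INTERFACE

Orientations are given as [roll, pitch, yaw] about the fixed x, y, z axes, in that order (R = Rz(yaw) Ry(pitch) Rx(roll)).
In Python, from station import ctrl gives the robot as it stands.
- The arm moves only by the tool jog_arm, never from a script. Its argument "motion" is a list of rows, each a list of 7 numbers: the shift along the tool's x, y, z in m, then the turn, a rotation vector about the tool's x, y, z in rad, then the opening, from -1 (shut) to 1 (fully open). In form: [[tx, ty, tz, rx, ry, rz, gripper], ...]. A call has 1 to 5 rows; each row shifts and turns the commanded pose from where the row before left it, along the tool's axes as they then stand; what a row does not reach is not made up. A row lasts 1/10 s, in which the tool goes at most 50 mm and 8.59 degrees, less where a joint would pass 70% of its speed; a pose out of reach is approached as far as the arm can. A call is refused whole if a number of a shift passes 0.05 or a number of a turn 0.15, either way. A call with a gripper value outside its range is refused whole. The fingers move at their own pace and stop on an object; "squeeze" is the grip in N (left out, the last holds). Time passes only in rows, so rows that do not move let the fingers close. It gives the time, the measured TCP pose, the force, the opening and the grip force at its end, in the units of the state.
- ctrl.get_obs(): the state, without advancing time (a new reading comes with each control period).
- ctrl.camera(name): name is "scene" or "top" or "wrist"; returns the picture (480x640x3 uint8, red, green, blue); there is no depth.
- ctrl.camera_model(name): a dict with "intrinsics" (3x3 intrinsics, pixels), "k1" (the pictures are not rectified: a ray, as slopes to the right and down, at radius r is drawn at 1 + k1 r^2 times it, then the intrinsics apply), "rvec" (rotation vector, rad) and "tvec" (3), from world to camera coordinates, as OpenCV has them. Camera axes: x right, y down, z forward; pixel columns grow to the right and rows downward; lengths in m; the calibration is good to about 2 mm. A picture is of the moment at which its call begins: read the wrist's pose just before it. camera_model takes no time and is no camera call; for the wrist camera it gives the pose at the moment of the call.
- ctrl.hand_in(): hands the job in; it is judged then, once.
The state is a dict: "time_s": time; "qpos": joint angles; "joint_vel": joint speeds; "tau": joint torques, N m; "ee_pos": TCP position; "eef_rot": TCP orientation; "force": force on the tool from outside, world axes, zero at the start; "moment": the same for the moment, N m; "grip_width": finger opening in m; "grip_force": force on a finger pad.
Only numpy, scipy, OpenCV 4.12 (cv2) and the standard library are available. Lean on these libraries where they do the work, as an engineer would, in place of code of your own. Each camera call takes 0.05 s, during which the arm holds its last target. There are 200 camera calls.

## Working session

There is one attempt and no reset: what is moved stays moved. The work goes in short steps, Python scripts to look and compute and a tool call to move; the robot and the scene stay as the last step left them, time stands still between calls to the robot, and variables do not carry over. Pictures are saved under pics/ and viewed, at most 10 in all, crops included, and the job is handed in when it is done.

Besides the shell and the picture viewer there is one more tool, called after "Request:" as name(argument=value, ...) on one line, values as JSON. jog_arm: Moves the arm, as the interface text tells. Its arguments: {"type":"object","properties":{"motion":{"type":"array"},"squeeze":{"type":"number"}},"required":["motion"]}

```bash
mkdir -p pics; ls
python3 - <<'E'
from station import ctrl
import cv2,numpy as np
o=ctrl.get_obs();print(o)
for n in ["scene","top"]:
    im=ctrl.camera(n); cv2.imwrite(f"pics/{n}0.png",im[:,:,::-1]); m=ctrl.camera_model(n); print(n,m)
    R=cv2.Rodrigues(np.array(m['rvec']))[0]; print(-R.T@np.array(m['tvec']).ravel())
print(ctrl.pinch_z)
E
```

```text
pics
{'time_s': 0.0, 'qpos': array([-1.37460160e+00,  3.00514956e-01,  1.52156334e+00,  9.43068217e-06,
        1.32069252e+00, -6.66334173e-02]), 'joint_vel': array([ 1.85339096e-04, -1.88422235e-04, -2.94272079e-05,  1.82496834e-03,
        8.23660617e-04, -1.83864178e-03]), 'tau': array([ 1.25940158e-03, -5.31804264e+01, -3.52738094e+01,  7.08442647e-02,
        2.44195590e-02, -9.08706420e-05]), 'ee_pos': array([ 0.14282908, -0.53086745,  0.20486978]), 'eef_rot': array([-3.14041771e+00, -8.75614416e-05,  2.62825754e-01]), 'force': array([-0.10184765, -0.70215837, -0.49622395]), 'moment': array([-0.03605695, -0.01693008, -0.00507172]), 'grip_force': 0.0, 'grip_width': 0.0939322824922294}
scene {'intrinsics': array([[585.52313363,   0.        , 311.17599672],
       [  0.        , 585.52313363, 237.16369558],
       [  0.        ,   0.        ,   1.        ]]), 'k1': -0.08771224368666025, 'rvec': array([ 0.70081003, -2.69255997,  0.99460331]), 'tvec': array([0.37516559, 0.34564511, 1.21878855])}
[0.05399511 0.64229653 1.15334513]
top {'intrinsics': array([[563.53588575,   0.        , 318.32013995],
       [  0.        , 563.53588575, 236.75516512],
       [  0.        ,   0.        ,   1.        ]]), 'k1': -0.14896898885986248, 'rvec': array([ 2.15989082, -2.05627585,  0.2083938 ]), 'tvec': array([-0.13765047,  0.51948165,  1.51759187])}
[ 0.20449518 -0.13420264  1.59124646]
0.0188
```

View pics/scene0.png

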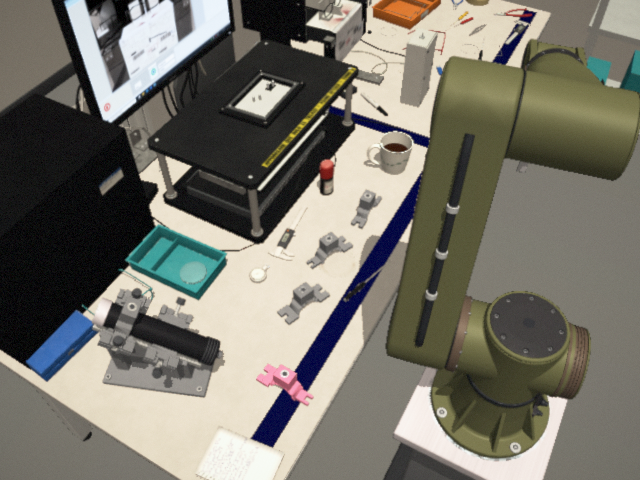

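View pics/top0.png

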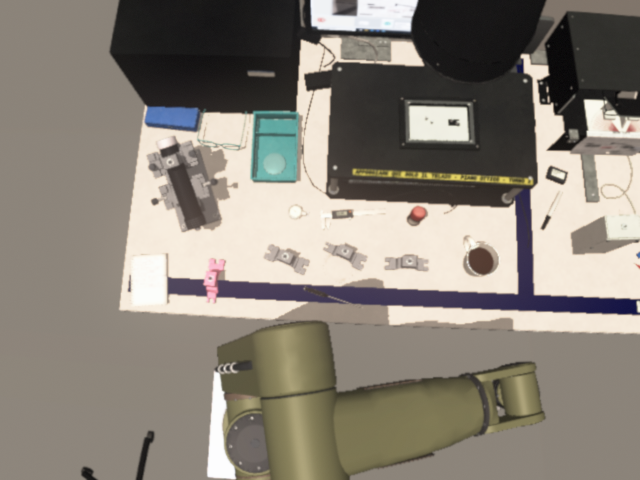

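The scene view shows the collimator at about (160,340), the three grey caps at (303,300), (330,248) and (366,207), and the pink decoy at (285,382). In the top view the collimator is at (185,190) and the caps are at (287,258), (346,253) and (407,262). I'll enlarge those regions.

```bash
cat > h.py <<'E'
import cv2,numpy as np
from scipy.spatial.transform import Rotation as Ro
def ray(m,px):
    K=m['intrinsics'];d=np.array([(px[0]-K[0,2])/K[0,0],(px[1]-K[1,2])/K[1,1]])
    s=d.copy()
    for _ in range(20): s=d/(1+m['k1']*(s@s))
    R=cv2.Rodrigues(np.array(m['rvec']))[0];c=-R.T@np.array(m['tvec']).ravel()
    v=R.T@np.array([s[0],s[1],1]);return c,v/np.linalg.norm(v)
def onz(m,px,z):
    c,v=ray(m,px);return c+v*(z-c[2])/v[2]
def proj(m,P):
    R=cv2.Rodrigues(np.array(m['rvec']))[0];q=R@np.array(P)+np.array(m['tvec']).ravel();s=q[:2]/q[2]
    s=s*(1+m['k1']*(s@s));K=m['intrinsics'];return np.array([K[0,0]*s[0]+K[0,2],K[1,1]*s[1]+K[1,2]])
def tri(ms,pxs):
    A=np.zeros((3,3));b=np.zeros(3)
    for m,p in zip(ms,pxs):
        c,v=ray(m,p);M=np.eye(3)-np.outer(v,v);A+=M;b+=M@c
    X=np.linalg.solve(A,b);return X,[proj(m,X)-p for m,p in zip(ms,pxs)]
E
python3 - <<'E'
import cv2,numpy as np
from h import *
from station import ctrl
t=cv2.imread('pics/top0.png');s=cv2.imread('pics/scene0.png')
out=np.zeros((600,800,3),np.uint8)
up=lambda a,k:cv2.resize(a,None,fx=k,fy=k,interpolation=cv2.INTER_CUBIC)
out[:200,:760]=up(t[235:285,255:445],4)
out[200:600,:400]=up(t[130:230,140:240],4)
out[200:600,400:800]=up(s[280:400,100:220],10/3)[:400,:400]
cv2.imwrite('pics/m1.png',out)
m=ctrl.camera_model('top')
for p in [(287,258),(346,253),(407,262)]: print(onz(m,p,.05))
E
```

```text
[ 0.46195925 -0.02809361  0.05      ]
[ 0.48403626 -0.19101146  0.05      ]
[ 0.46678857 -0.36148633  0.05      ]
```

View pics/m1.png

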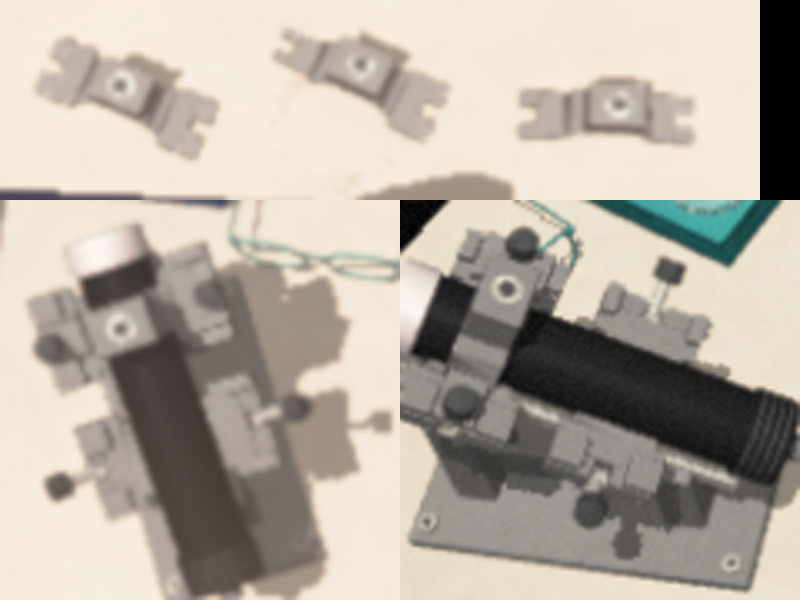

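Only the middle cap (top view 346,253) has unequal feet, with the narrow one at upper left. The clamp's nuts and the shut clamp's screw are visible in both views, so I'll triangulate them for a rough pose.

Run:
```python
from h import *
from station import ctrl
np.set_printoptions(precision=4,suppress=True)
ms=[ctrl.camera_model('top'),ctrl.camera_model('scene')]
T=lambda x,y,y0=130:(140+x/4,y0+(y-200)/4)
S=lambda x,y:(100+(x-400)*.3,280+(y-200)*.3)
def pr(n,a,b):
    X,e=tri(ms,[a,b]);print(n,X,np.round(e,1).tolist());return X
h=pr('hole',T(120,328),S(507,288));l=pr('nutL',T(60,487),S(590,508));r=pr('nutR',T(297,407),S(668,270))
d=l-r;print('yaw of clamp x from nuts',np.degrees(np.arctan2(-d[0],d[1])))
m=(l+r)/2;d2=h-m;print('mid',m,'hole yaw',np.degrees(np.arctan2(d2[1],d2[0])))
# cap: crown screw z=.062, foot tips z=.01
C=lambda x,y:(255+x/4,235+y/4)
print('crown',onz(ms[0],C(361,65),.062)[:2])
a=onz(ms[0],C(288,46),.01);b=onz(ms[0],C(430,118),.01);d=a-b
print('feet',a,b,(a+b)/2,np.linalg.norm(d),'cap x yaw',np.degrees(np.arctan2(-d[0],d[1])))
w=ctrl.camera_model('wrist');o=ctrl.get_obs();R=cv2.Rodrigues(w['rvec'])[0];Rt=Ro.from_euler('xyz',o['eef_rot']).as_matrix()
print('cam in tool',Rt.T@(-R.T@w['tvec'].ravel()-o['ee_pos']),'\n',(R@Rt).T,w['intrinsics'],w['k1'])
```

```text
hole [0.6643 0.275  0.2354] [[0.1, 0.2], [-0.3, -0.1]]
nutL [0.5821 0.3322 0.1425] [[-0.0, -0.0], [0.0, 0.0]]
nutR [0.6457 0.1756 0.1404] [[-0.0, -0.0], [0.0, 0.0]]
yaw of clamp x from nuts 22.093842573627004
mid [0.6139 0.2539 0.1415] hole yaw 22.726776596826316
crown [ 0.4867 -0.1883]
feet [ 0.5075 -0.1375  0.01  ] [ 0.4604 -0.2407  0.01  ] [ 0.484  -0.1891  0.01  ] 0.11339285371007146 cap x yaw -24.544182419515245
cam in tool [ 0.0736 -0.0002 -0.1803] 
 [[ 0.0002 -0.9669 -0.2552]
 [ 1.     -0.0002  0.0014]
 [-0.0014 -0.2552  0.9669]] [[347.7676   0.     321.8885]
 [  0.     347.7676 237.0695]
 [  0.       0.       1.    ]] 0.014381609898386553
```

```bash
cat >> h.py <<'E'
def pose():
    from station import ctrl
    o=ctrl.get_obs();return o,np.array(o['ee_pos']),Ro.from_euler('xyz',o['eef_rot'])
def plan(p,R,n,p0=None,R0=None,g=1):
    "rows in tool axes to world pose p,R (Rotation) in n rows"
    if p0 is None: _,p0,R0=pose()
    w=(R0.inv()*R).as_rotvec()/n; d=(np.array(p)-p0)/n; Rc=R0
    for i in range(n):
        print([round(float(v),4) for v in Rc.inv().apply(d)]+[round(float(v),4) for v in w]+[g]); Rc=Rc*Ro.from_rotvec(w)
def down(yx):  # tool down, tool x at yaw yx (rad)
    return Ro.from_euler('xyz',[np.pi,0,yx])
PSI=np.radians(22.4);O=np.array([.6096,.2524,.1357])
def clampR(psi=None):
    s=PSI if psi is None else psi;a=np.radians(27)
    x=np.array([np.cos(a)*np.cos(s),np.cos(a)*np.sin(s),np.sin(a)]);y=np.array([-np.sin(s),np.cos(s),0])
    return np.c_[x,y,np.cross(x,y)]
def c2w(c): return O+clampR()@np.array(c)
def w2c(p): return clampR().T@(np.array(p)-O)
def toolR():
    C=clampR();return Ro.from_matrix(np.c_[C[:,1],C[:,0],-C[:,2]])
E
python3 -c "
from h import *
plan([.485,-.189,.15],down(np.radians(65.5)),10)"
```

```text
[0.0419, -0.0241, 0.0055, -0.0001, -0.0001, -0.088, 1]
[0.0439, -0.0203, 0.0055, -0.0001, -0.0001, -0.088, 1]
[0.0455, -0.0164, 0.0055, -0.0001, -0.0001, -0.088, 1]
[0.0468, -0.0123, 0.0055, -0.0001, -0.0001, -0.088, 1]
[0.0477, -0.0082, 0.0055, -0.0001, -0.0001, -0.088, 1]
[0.0482, -0.004, 0.0055, -0.0001, -0.0001, -0.088, 1]
[0.0484, 0.0003, 0.0055, -0.0001, -0.0001, -0.088, 1]
[0.0482, 0.0045, 0.0055, -0.0001, -0.0001, -0.088, 1]
[0.0476, 0.0088, 0.0055, -0.0001, -0.0001, -0.088, 1]
[0.0466, 0.0129, 0.0055, -0.0001, -0.0001, -0.088, 1]
```

Request:
jog_arm(motion=[[0.042,-0.024,0.0055,0,0,-0.088,1],[0.044,-0.02,0.0055,0,0,-0.088,1],[0.0455,-0.0165,0.0055,0,0,-0.088,1],[0.047,-0.0125,0.0055,0,0,-0.088,1],[0.0475,-0.008,0.0055,0,0,-0.088,1]])

```text
time_s: 0.6
ee_pos: [0.3153, -0.3588, 0.1776]
eef_rot: [-3.141, -0.0, 0.706]
force: [0.6, -0.8, 0.4]
grip_width: 0.0944
grip_force: 0.0
```

Request:
jog_arm(motion=[[0.048,-0.004,0.0055,0,0,-0.088,1],[0.0485,0,0.0055,0,0,-0.088,1],[0.048,0.0045,0.0055,0,0,-0.088,1],[0.0475,0.009,0.0055,0,0,-0.088,1],[0.0465,0.013,0.0055,0,0,-0.088,1]])

```text
time_s: 1.1
ee_pos: [0.4863, -0.1881, 0.1501]
eef_rot: [-3.141, 0.0, 1.146]
force: [0.7, -0.5, 0.2]
grip_width: 0.0937
grip_force: 0.0
```

Request:
jog_arm(motion=[[0,0,0,0,0,0,0.5],[0,0,0,0,0,0,0.5]])

```text
time_s: 1.3
ee_pos: [0.4853, -0.1891, 0.1499]
eef_rot: [-3.14, 0.0, 1.144]
force: [-0.6, -0.6, 0.2]
grip_width: 0.0815
grip_force: 0.0
```

Run:
```python
from h import *
from station import ctrl
o,p,R=pose();m=ctrl.camera_model('wrist');im=ctrl.camera('wrist')
cv2.imwrite('pics/w1.png',im[:,:,::-1]);np.save('w1.npy',m,allow_pickle=True)
print(o['time_s'],p,np.degrees(o['eef_rot']),o['grip_width'])
```

```text
1.3 [ 0.48531042 -0.18911171  0.14992154] [-1.79934806e+02  6.88596649e-03  6.55625414e+01] 0.08152053214590589
```

View pics/w1.png

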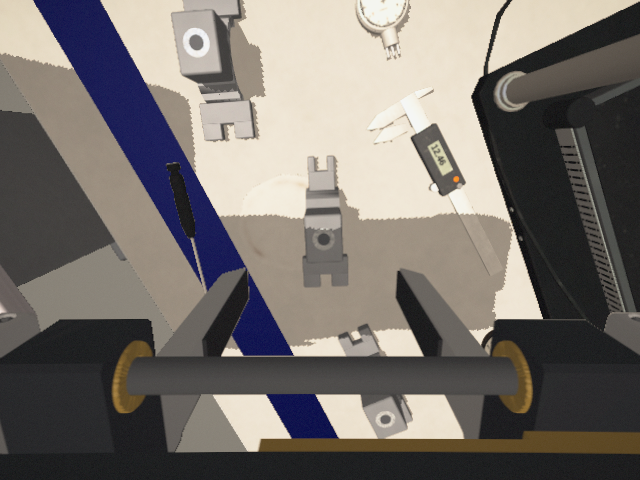

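The cap sits centred under the gripper: crown screw at about (324,239), narrow foot's outer end at about (321,158), wide foot's outer end at about (326,285), slots vertical.

Run:
```python
from h import *
from station import ctrl
m=np.load('w1.npy',allow_pickle=True).item();im=cv2.imread('pics/w1.png')
g=im[150:295,295:355];hsv=cv2.cvtColor(g,cv2.COLOR_BGR2HSV)
# crown screw: dark ring
c=onz(m,(323.7,239),.062);a=onz(m,(321.3,157.5),.01);b=onz(m,(326,285.5),.01)
d=a-b;print('crown',c,'feet mid',(a+b)/2,np.linalg.norm(d),'y dir',np.degrees(np.arctan2(d[1],d[0])))
# foot end corners
for n,(u,v) in dict(wl=(303,283),wr=(348,283),nl=(309,157),nr=(334,157)).items(): print(n,onz(m,(u,v),.01))
```

```text
crown [ 0.48678478 -0.18849634  0.062     ] feet mid [ 0.48707714 -0.18868094  0.01      ] 0.12352248998547163 y dir 67.70217049823188
wl [ 0.44406718 -0.23401515  0.01      ]
wr [ 0.48450096 -0.25238779  0.01      ]
nl [ 0.50064489 -0.12657807  0.01      ]
nr [ 0.52106411 -0.13585338  0.01      ]
```

Request:
jog_arm(motion=[[0.001,0.0014,0.03,0,0,-0.012,0.3],[0,0,0.03,0,0,0,0.3],[0,0,0.03,0,0,0,0.3],[0,0,0.03,0,0,0,0.3],[0,0,0,0,0,0,0.3]])

```text
time_s: 1.85
ee_pos: [0.4843, -0.1899, 0.0276]
eef_rot: [-3.136, -0.0, 1.152]
force: [0.9, -0.1, 0.4]
grip_width: 0.061
grip_force: 0.0
```

Request:
jog_arm(motion=[[0,0,0,0,0,0,-1],[0,0,0,0,0,0,-1],[0,0,0,0,0,0,-1],[0,0,0,0,0,0,-1],[0,0,0,0,0,0,-1]], squeeze=45)

```text
time_s: 2.35
ee_pos: [0.4873, -0.1897, 0.0313]
eef_rot: [3.14, 0.0, 1.155]
force: [-3.2, -0.1, 6.9]
grip_width: 0.0296
grip_force: 44.7
```

Request:
jog_arm(motion=[[0,0,0,0,0,0,-1],[0,0,-0.02,0,0,0,-1],[0,0,-0.05,0,0,0,-1],[0,0,-0.05,0,0,0,-1],[0,0,-0.05,0,0,0,-1]])

```text
time_s: 2.85
ee_pos: [0.4864, -0.1892, 0.2023]
eef_rot: [-3.141, -0.0, 1.155]
force: [1.3, 0.6, -2.6]
grip_width: 0.0298
grip_force: 44.7
```

Request:
jog_arm(motion=[[0,0,-0.05,0,0,0,-1],[0,0,-0.03,0,0,0,-1],[0,0,0,0,0,0,-1]])

```text
time_s: 3.15
ee_pos: [0.4878, -0.1898, 0.2848]
eef_rot: [3.135, 0.0, 1.155]
force: [0.2, -0.1, -3.0]
grip_width: 0.0297
grip_force: 44.7
```

Run:
```python
from h import *
o,p,R=pose();print(o['grip_width'],o['grip_force'],o['force'])
# hover: cap 100 above seat, offset x=+3, tool at x,y=0
t=c2w([.003,0,.030+.16]);print(t)
plan(t,toolR(),14,g=-1)
```

```text
0.02968322687075315 44.72095549106598 [ 0.17103838 -0.08129786 -3.03904174]
[0.53232166 0.22054817 0.30635321]
[0.0281, -0.0089, -0.0016, -0.0313, 0.0138, -0.0565, -1]
[0.0286, -0.0073, -0.0015, -0.0313, 0.0138, -0.0565, -1]
[0.029, -0.0056, -0.0013, -0.0313, 0.0138, -0.0565, -1]
[0.0292, -0.0039, -0.001, -0.0313, 0.0138, -0.0565, -1]
[0.0294, -0.0022, -0.0007, -0.0313, 0.0138, -0.0565, -1]
[0.0295, -0.0006, -0.0004, -0.0313, 0.0138, -0.0565, -1]
[0.0295, 0.0011, 0.0001, -0.0313, 0.0138, -0.0565, -1]
[0.0294, 0.0028, 0.0005, -0.0313, 0.0138, -0.0565, -1]
[0.0292, 0.0044, 0.001, -0.0313, 0.0138, -0.0565, -1]
[0.0289, 0.006, 0.0016, -0.0313, 0.0138, -0.0565, -1]
[0.0285, 0.0076, 0.0022, -0.0313, 0.0138, -0.0565, -1]
[0.028, 0.0091, 0.0029, -0.0313, 0.0138, -0.0565, -1]
[0.0274, 0.0105, 0.0035, -0.0313, 0.0138, -0.0565, -1]
[0.0267, 0.0119, 0.0043, -0.0313, 0.0138, -0.0565, -1]
```

Request:
jog_arm(motion=[[0.028,-0.009,-0.0015,-0.0313,0.0138,-0.0565,-1],[0.0285,-0.0075,-0.0015,-0.0313,0.0138,-0.0565,-1],[0.029,-0.0055,-0.0015,-0.0313,0.0138,-0.0565,-1],[0.029,-0.004,-0.001,-0.0313,0.0138,-0.0565,-1],[0.0295,-0.002,-0.0005,-0.0313,0.0138,-0.0565,-1]])

```text
time_s: 3.65
ee_pos: [0.5022, -0.0419, 0.2868]
eef_rot: [2.978, -0.046, 1.444]
force: [1.2, -0.5, -2.7]
grip_width: 0.0296
grip_force: 44.7
```

Request:
jog_arm(motion=[[0.0295,-0.0005,-0.0005,-0.0313,0.0138,-0.0565,-1],[0.0295,0.001,0,-0.0313,0.0138,-0.0565,-1],[0.0295,0.003,0.0005,-0.0313,0.0138,-0.0565,-1],[0.029,0.0045,0.001,-0.0313,0.0138,-0.0565,-1],[0.029,0.006,0.0015,-0.0313,0.0138,-0.0565,-1]])

```text
time_s: 4.15
ee_pos: [0.5183, 0.1046, 0.2952]
eef_rot: [2.808, -0.043, 1.735]
force: [0.3, 0.0, -2.9]
grip_width: 0.03
grip_force: 44.7
```

Request:
jog_arm(motion=[[0.0285,0.0075,0.002,-0.0313,0.0138,-0.0565,-1],[0.028,0.009,0.003,-0.0313,0.0138,-0.0565,-1],[0.0275,0.0105,0.0035,-0.0313,0.0138,-0.0565,-1],[0.0265,0.012,0.0045,-0.0313,0.0138,-0.0565,-1],[0,0,0,0,0,0,-1]])

```text
time_s: 4.65
ee_pos: [0.5307, 0.2229, 0.301]
eef_rot: [2.678, -0.006, 1.966]
force: [-0.1, 0.2, -3.3]
grip_width: 0.0299
grip_force: 44.7
```

Run:
```python
from h import *
from station import ctrl
o,p,R=pose();m=ctrl.camera_model('wrist');im=ctrl.camera('wrist')
cv2.imwrite('pics/w2.png',im[:,:,::-1]);np.save('w2.npy',m,allow_pickle=True)
print(o['time_s'],p,w2c(p),(toolR().inv()*R).as_rotvec(),o['grip_width'])
```

```text
4.65 [0.53065229 0.22288111 0.30103055] [5.01737094e-07 2.79306426e-03 1.85554563e-01] [ 0.00734247  0.00714609 -0.0014348 ] 0.02990718729929406
```

View pics/w2.png

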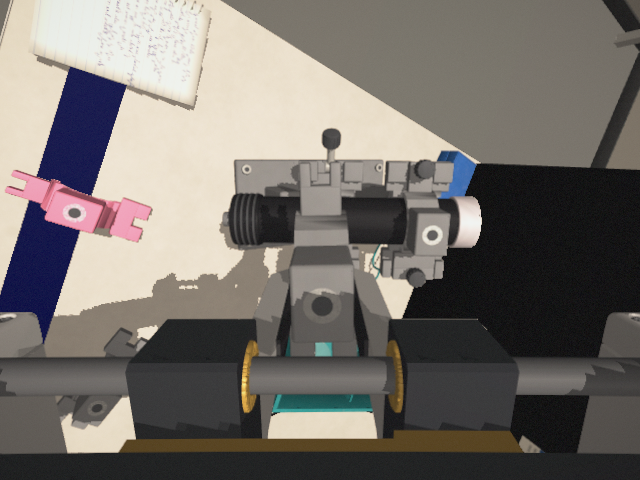

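The tube shows horizontal in the view (y≈220 px). The left ear is at about (331,170) with its nut at (331,138), and the cap hides the right ear. I'll drop nearer and shift to −y, so that the left ear's gap is seen close up.

Request:
jog_arm(motion=[[-0.03,0,0,0,0,0,-1],[-0.033,0,0.03,0,0,0,-1],[0,0,0.035,0,0,0,-1],[0,0,0.03,0,0,0,-1],[0,0,0,0,0,0,-1]])

```text
time_s: 5.2
ee_pos: [0.5938, 0.178, 0.2127]
eef_rot: [2.684, -0.007, 1.96]
force: [0.2, 0.4, -2.7]
grip_width: 0.03
grip_force: 44.7
```

Run:
```python
from h import *
from station import ctrl
o,p,R=pose();m=ctrl.camera_model('wrist');im=ctrl.camera('wrist')[:,:,::-1]
cv2.imwrite('pics/w3full.png',im);np.save('w3.npy',m,allow_pickle=True)
cv2.imwrite('pics/w3.png',cv2.resize(im[0:200,210:410],None,fx=3,fy=3,interpolation=cv2.INTER_CUBIC))
print(o['time_s'],p,w2c(p),(toolR().inv()*R).as_rotvec(),o['grip_width'])
for c in [(0,.052,0),(0,.056,.007),(.098,0,.062),(0,.084,.003)]: print(c,proj(m,c2w(c)))
```

```text
5.2 [0.59383229 0.1779987  0.21269273] [-0.00329704 -0.06277882  0.08809088] [0.01342253 0.00577085 0.00440823] 0.02997411651065707
(0, 0.052, 0) [327.41660387  86.89402267]
(0, 0.056, 0.007) [327.44782392  78.98620385]
(0.098, 0, 0.062) [497.35122855 164.81333592]
(0, 0.084, 0.003) [327.45983358  35.49812543]
```

View pics/w3.png

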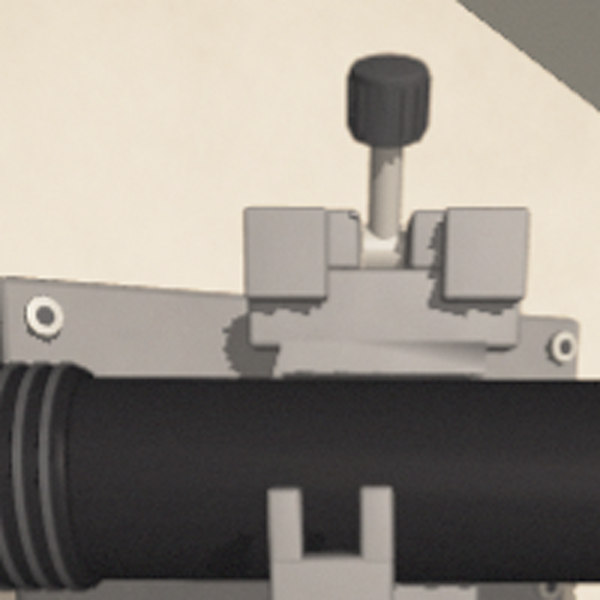

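The close-up shows the left ear's cheek tops at crop x 245–325 and 445–528, rows 208–297, at 3× with offset (210,0). The cap's narrow foot is at x 268–392 with its end at row 488, and the tube's edges are at rows ≈378 and ≈580.

Run:
```python
from h import *
np.set_printoptions(precision=4,suppress=True)
m=np.load('w3.npy',allow_pickle=True).item()
def onc(px,z):
    c,v=ray(m,px);C=clampR();n=C[:,2];q=O+n*z;return w2c(c+v*((q-c)@n)/(v@n))
F=lambda x,y:(210+x/3,y/3)
for n,p in dict(oUL=(245,208),oLL=(245,297),oUR=(528,208),oLR=(528,297),iUL=(325,208),iLL=(325,297),iUR=(445,208),iLR=(445,297)).items(): print(n,onc(F(*p),.007))
# tube centre: rays through both silhouette edges -> bisector plane; at u near x=-.02
cam,_=ray(m,(0,0));cc=w2c(cam);print('cam',cc)
for x in (130,300,560):
    a=clampR().T@ray(m,F(x,378 if x!=560 else 380))[1];b=clampR().T@ray(m,F(x,580))[1]
    # in yz-plane
    aa=np.arctan2(a[1],-a[2]);bb=np.arctan2(b[1],-b[2]);mid=(aa+bb)/2;half=abs(aa-bb)/2
    D=.025/np.sin(half);print('tube',x,'y',cc[1]+D*np.sin(mid),'z',cc[2]-D*np.cos(mid))
im=cv2.imread('pics/w3full.png');cv2.imwrite('pics/w3b.png',cv2.resize(im[100:300,240:540],None,fx=8/3,fy=8/3,interpolation=cv2.INTER_CUBIC))
# cap foot in tool frame at z 20 above TCP-plane (cap z=10, TCP at cap z~.030)
_,p0,_=pose();o,p,R=pose()
def ont(px,z):
    c,v=ray(m,px);c=R.inv().apply(c-p);v=R.inv().apply(v);return c+v*((z-c[2])/v[2])
for q in [(268,488),(300,488),(362,488),(392,488),(268,560),(392,560)]: print('foot tool xyz',ont(F(*q),.020))
```

```text
oUL [-0.0247  0.0623  0.007 ]
oLL [-0.0252  0.0432  0.007 ]
oUR [0.0403 0.0618 0.007 ]
oLR [0.0411 0.0428 0.007 ]
iUL [-0.0063  0.0622  0.007 ]
iLL [-0.0064  0.0431  0.007 ]
iUR [0.0213 0.062  0.007 ]
iLR [0.0217 0.0429 0.007 ]
cam [-0.0007  0.0107  0.269 ]
tube 130 y 0.0006601688624693972 z -0.0029425121048722302
tube 300 y 0.0005441880406960743 z -0.0033258189666310334
tube 560 y -6.713814530919307e-05 z -0.006854983988745789
foot tool xyz [ 0.0646 -0.0143  0.02  ]
foot tool xyz [ 0.0646 -0.0083  0.02  ]
foot tool xyz [0.0646 0.0032 0.02  ]
foot tool xyz [0.0646 0.0088 0.02  ]
foot tool xyz [ 0.0513 -0.0145  0.02  ]
foot tool xyz [0.0513 0.009  0.02  ]
```

View pics/w3b.png

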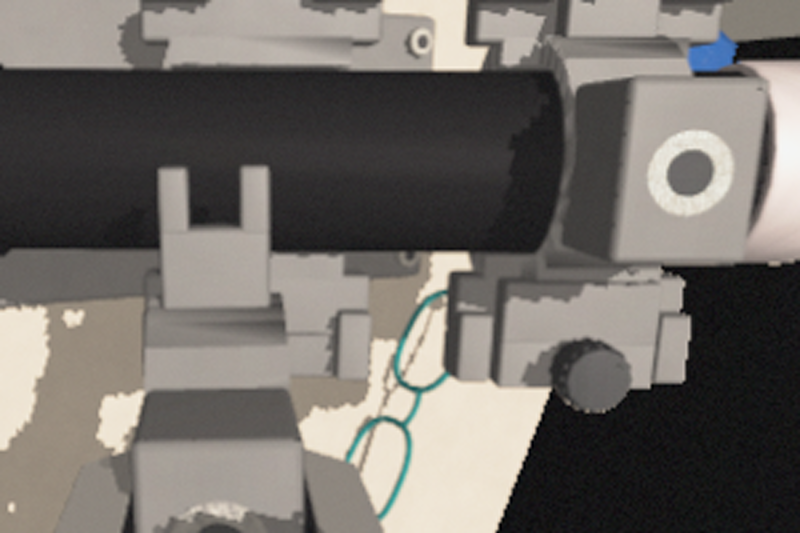

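```bash
sed -i 's/^def toolR():/def toolR(psi=np.radians(22.0)):/; s/C=clampR();return Ro/C=clampR(psi);return Ro/' h.py
python3 - <<'E'
from h import *
o,p,R=pose();print(o['time_s'],w2c(p),(toolR().inv()*R).as_rotvec())
a=c2w([.0103,-.001,.088]);b=c2w([.0103,-.001,.0445])
plan(a,toolR(),4,g=-1);print();plan(b,toolR(),3,a,toolR(),g=-1)
E
```

```text
5.25 [-0.00159674 -0.06263481  0.09056124] [ 0.00995172  0.00855516 -0.00261686]
[0.0154, 0.0029, 0.0007, -0.0025, -0.0021, 0.0007, -1]
[0.0154, 0.0029, 0.0007, -0.0025, -0.0021, 0.0007, -1]
[0.0154, 0.0029, 0.0006, -0.0025, -0.0021, 0.0007, -1]
[0.0154, 0.0029, 0.0006, -0.0025, -0.0021, 0.0007, -1]

[0.0, -0.0, 0.0145, 0.0, 0.0, 0.0, -1]
[0.0, -0.0, 0.0145, 0.0, 0.0, 0.0, -1]
[0.0, -0.0, 0.0145, 0.0, 0.0, 0.0, -1]
```

Request:
jog_arm(motion=[[0.0155,0.003,0.0005,-0.0025,-0.002,0.0005,-1],[0.0155,0.003,0.0005,-0.0025,-0.002,0.0005,-1],[0.0155,0.003,0.0005,-0.0025,-0.002,0.0005,-1],[0.0155,0.003,0.0005,-0.0025,-0.002,0.0005,-1],[0,0,0.015,0,0,0,-1]])

```text
time_s: 5.75
ee_pos: [0.5886, 0.2448, 0.2121]
eef_rot: [2.66, 0.001, 1.958]
force: [0.3, -0.5, -2.2]
grip_width: 0.0297
grip_force: 44.7
```

Request:
jog_arm(motion=[[0,0,0.015,0,0,0,-1],[0,0,0.01,0,0,0,-1],[0,0,0.003,0,0,0,-1],[0,0,0,0,0,0,-1],[0,0,0,0,0,0,-1]])

```text
time_s: 6.25
ee_pos: [0.6006, 0.248, 0.184]
eef_rot: [2.665, 0.001, 1.956]
force: [-0.7, 1.0, -2.9]
grip_width: 0.0301
grip_force: 44.7
```

Run:
```python
from h import *
from station import ctrl
o,p,R=pose();m=ctrl.camera_model('wrist');im=ctrl.camera('wrist')[:,:,::-1]
cv2.imwrite('pics/w4full.png',im);np.save('w4.npy',m,allow_pickle=True)
cv2.imwrite('pics/w4.png',cv2.resize(im[60:260,220:420],None,fx=3,fy=3,interpolation=cv2.INTER_CUBIC))
print(o['time_s'],o['force'],p,w2c(p),(toolR().inv()*R).as_rotvec(),o['grip_width'])
```

```text
6.25 [-0.66257281  0.99521798 -2.88556505] [0.60059271 0.24803006 0.18401365] [ 0.01303019 -0.0006078   0.04758446] [-5.25870903e-03  3.91481813e-05 -1.63395532e-03] 0.030096898008516098
```

View pics/w4.png

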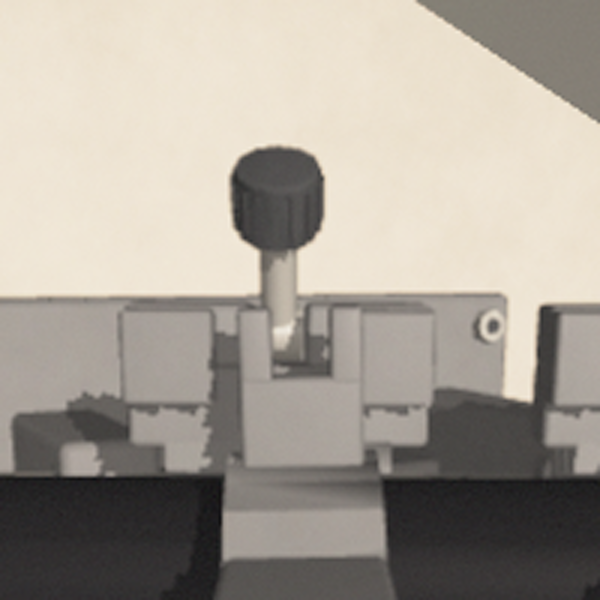

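The narrow foot spans crop x 240–362, centre 301. The cheeks' outer edges are at 120 and 435, centre 277.5, so the cap sits about 5 mm too far uphill. I'll check this by casting rays in the tool frame.

Run:
```python
from h import *
np.set_printoptions(precision=4,suppress=True)
m=np.load('w4.npy',allow_pickle=True).item()
p=np.array([0.60059271,0.24803006,0.18401365]);R=Ro.from_euler('xyz',[2.665,.001,1.956])
def ont(px,z):
    c,v=ray(m,px);c=R.inv().apply(c-p);v=R.inv().apply(v);return c+v*((z-c[2])/v[2])
F=lambda x,y:(220+x/3,60+y/3)
for q in [(240,308),(362,308),(240,378),(362,378)]: print('foot',ont(F(*q),.0205))
for q in [(120,310),(435,307),(120,404),(435,402),(212,310)]: print('cheek',ont(F(*q),.0345))
```

```text
foot [ 0.0646 -0.0124  0.0205]
foot [0.0646 0.0106 0.0205]
foot [ 0.0515 -0.0126  0.0205]
foot [0.0515 0.0108 0.0205]
cheek [ 0.0635 -0.0374  0.0345]
cheek [0.0642 0.0261 0.0345]
cheek [ 0.0445 -0.0383  0.0345]
cheek [0.045  0.0267 0.0345]
cheek [ 0.0635 -0.0189  0.0345]
```

Request:
jog_arm(motion=[[0.0005,-0.005,0,0.003,0,-0.003,-1],[0,0,0,0,0,0,-1],[0,0,0.003,0,0,0,-1],[0,0,0.003,0,0,0,-1],[0,0,0,0,0,0,-1]])

```text
time_s: 6.8
ee_pos: [0.5986, 0.2482, 0.1755]
eef_rot: [2.669, 0.002, 1.959]
force: [1.2, -1.1, -2.8]
grip_width: 0.0295
grip_force: 44.7
```

Run:
```python
from h import *
o,p,R=pose();print(o['time_s'],o['force'],o['moment'],w2c(p),(toolR().inv()*R).as_rotvec())
```

```text
6.8 [ 1.16731128 -1.09066941 -2.84749879] [-0.206101    0.31140931  0.05501638] [0.00757691 0.00027112 0.04083044] [-0.00129709  0.00030762 -0.00498867]
```

Request:
jog_arm(motion=[[0,0,0.003,0,0,0,-1],[0,0,0.002,0,0,0,-1],[0,0,0,0,0,0,-1]])

```text
time_s: 7.1
ee_pos: [0.601, 0.2494, 0.1724]
eef_rot: [2.667, 0.002, 1.96]
force: [-7.2, 0.9, 5.4]
grip_width: 0.0294
grip_force: 45.0
```

Run:
```python
from h import *
o,p,R=pose();print(o['time_s'],o['force'],o['moment'],w2c(p),(toolR().inv()*R).as_rotvec())
```

```text
7.1 [-7.15425415  0.93689601  5.43812839] [-0.15269258  0.47813155  0.00884642] [0.00855028 0.0005433  0.03684489] [-0.00333197  0.00054721 -0.00522856]
```

Contact of about 10 N normal to the joint faces, at the height of the cheek tops. I'll take gradient edges numerically to see which side is fouling.

```bash
cat >> h.py <<'E'
def edges(im,v0,v1,u0=240,u1=400,th=8):
    g=cv2.cvtColor(im,cv2.COLOR_BGR2GRAY).astype(float)[v0:v1,u0:u1].mean(0)
    d=np.gradient(cv2.GaussianBlur(g[None],(0,0),.8)[0]);r=[]
    for i in range(1,len(d)-1):
        if abs(d[i])>th and abs(d[i])>=abs(d[i-1]) and abs(d[i])>abs(d[i+1]): 
            s=(d[i-1]-d[i+1])/(2*(d[i-1]-2*d[i]+d[i+1])+1e-9);r.append((round(u0+i+s,1),round(d[i])))
    return r
E
python3 - <<'E'
from h import *
from station import ctrl
im=cv2.imread('pics/w4full.png')
for a in (164,168,172,176,180,184): print('w4',a,edges(im,a,a+3))
o,p,R=pose();m=ctrl.camera_model('wrist');im=np.ascontiguousarray(ctrl.camera('wrist')[:,:,::-1])
cv2.imwrite('pics/w5full.png',im);np.save('w5.npy',m,allow_pickle=True)
for a in (150,155,160,164,168,172,176,180,184): print('w5',a,edges(im,a,a+3))
E
```

```text
w4 164 [(np.float64(258.2), -11), (np.float64(261.0), 10), (np.float64(289.1), -13), (np.float64(292.0), 15), (np.float64(297.7), -12), (np.float64(300.4), 9), (np.float64(308.3), -12), (np.float64(311.3), 14), (np.float64(318.1), -12), (np.float64(320.4), -17), (np.float64(323.3), 21), (np.float64(328.4), -17), (np.float64(331.1), 18), (np.float64(339.2), -10), (np.float64(377.6), -10), (np.float64(380.5), 21), (np.float64(389.1), 19)]
w4 168 [(np.float64(258.3), -11), (np.float64(261.1), 10), (np.float64(289.3), -14), (np.float64(292.2), 12), (np.float64(297.8), -11), (np.float64(300.4), 9), (np.float64(311.0), 22), (np.float64(317.2), -30), (np.float64(319.6), -15), (np.float64(323.1), 22), (np.float64(328.4), -16), (np.float64(331.1), 18), (np.float64(339.0), -9), (np.float64(376.7), -21), (np.float64(379.5), 31), (np.float64(382.2), -35), (np.float64(385.7), 30), (np.float64(388.6), 13), (np.float64(398.4), -29)]
w4 172 [(np.float64(258.5), -11), (np.float64(261.2), 10), (np.float64(290.0), -23), (np.float64(299.7), 20), (np.float64(311.0), 18), (np.float64(315.9), -25), (np.flo
[... 2389 characters left out ...]
.float64(312.3), 17), (np.float64(316.3), -22), (np.float64(327.8), -19), (np.float64(331.7), 26), (np.float64(341.1), -17), (np.float64(344.0), 15), (np.float64(394.2), 23)]
w5 180 [(np.float64(263.5), -11), (np.float64(266.1), 11), (np.float64(296.0), -27), (np.float64(301.5), 22), (np.float64(310.5), -12), (np.float64(317.7), -10), (np.float64(328.2), -18), (np.float64(331.8), 25), (np.float64(341.2), -15), (np.float64(344.0), 13), (np.float64(372.9), -9), (np.float64(393.9), 26)]
w5 184 [(np.float64(263.9), -10), (np.float64(295.5), -24), (np.float64(301.4), 21), (np.float64(311.2), -18), (np.float64(331.9), 17), (np.float64(341.1), -13), (np.float64(343.9), 12), (np.float64(393.8), 25)]
```

The foot's left gap is about 3.4 mm against 3 mm of total slack, so its right edge rides on the uphill cheek. I need about −2 mm more along tool y.

Request:
jog_arm(motion=[[0,0,-0.002,0,0,0,-1],[0,-0.002,0,0,0,0,-1],[0,0,0.002,0,0,0,-1],[0,0,0.002,0,0,0,-1],[0,0,0,0,0,0,-1]])

```text
time_s: 7.65
ee_pos: [0.6002, 0.2487, 0.1687]
eef_rot: [2.668, 0.002, 1.959]
force: [2.3, 0.7, -2.5]
grip_width: 0.0299
grip_force: 45.0
```

Run:
```python
from h import *
o,p,R=pose();print(o['time_s'],clampR().T@(o['force']-[0,0,-2.9]),o['moment'],w2c(p),(toolR().inv()*R).as_rotvec())
```

```text
7.65 [ 2.31598438 -0.20519998 -0.754507  ] [ 0.00700117 -0.16833391 -0.07809584] [0.00597185 0.00017886 0.03397463] [-0.00226221  0.00023157 -0.00471494]
```

Request:
jog_arm(motion=[[0,0,0.002,0,0,0,-1],[0,0,0.002,0,0,0,-1],[0,0,0,0,0,0,-1]])

```text
time_s: 7.95
ee_pos: [0.6017, 0.2493, 0.1656]
eef_rot: [2.668, 0.002, 1.959]
force: [-1.2, -1.2, 3.4]
grip_width: 0.0295
grip_force: 45.0
```

Run:
```python
from h import *
o,p,R=pose();print(o['time_s'],clampR().T@(o['force']-[0,0,-2.9]),o['moment'],w2c(p),(toolR().inv()*R).as_rotvec())
```

```text
7.95 [ 1.47016528 -0.6386933   6.37084812] [-0.22741296  0.28746123 -0.16456632] [0.00603745 0.000107   0.03049044] [-0.00210325  0.00011585 -0.00494049]
```

Request:
jog_arm(motion=[[0,0,0.0015,0,0,0,-1],[0,0,0.0015,0,0,0,-1],[0,0,0,0,0,0,-1]])

```text
time_s: 8.25
ee_pos: [0.602, 0.2494, 0.1654]
eef_rot: [2.669, 0.003, 1.96]
force: [-36.5, -17.0, 35.8]
grip_width: 0.0299
grip_force: 45.1
```

Run:
```python
from h import *
from station import ctrl
o,p,R=pose();print(o['time_s'],clampR().T@(o['force']-[0,0,-2.9]),o['moment'],w2c(p),(toolR().inv()*R).as_rotvec())
```

```text
8.25 [-18.26639971  -1.79516095  52.75611004] [-1.95603688  3.72756864 -0.08490205] [0.00622607 0.00012437 0.0301672 ] [-1.62909890e-03 -4.60915364e-05 -5.76355728e-03]
```

Request:
jog_arm(motion=[[0,0,-0.0025,0,0,0,-1],[0,0,0,0,0,0,-0.1],[0,0,0,0,0,0,-0.1],[0,0,0,0,0,0,-0.1],[0,0,-0.01,0,0,0,-0.1]])

```text
time_s: 8.75
ee_pos: [0.5972, 0.2476, 0.1726]
eef_rot: [2.671, 0.002, 1.959]
force: [-0.1, -0.4, 0.2]
grip_width: 0.0421
grip_force: 0.0
```

Request:
jog_arm(motion=[[0,0,-0.03,0,0,0,-0.1],[0,0,-0.04,0,0,0,-0.1],[-0.02,0,-0.04,0,0,0,-0.1],[-0.03,0,-0.02,0,0,0,-1],[0,0,0,0,0,0,-1]])

```text
time_s: 9.25
ee_pos: [0.5623, 0.1771, 0.2938]
eef_rot: [2.663, 0.003, 1.957]
force: [0.6, 0.8, -0.9]
grip_width: 0.0296
grip_force: 0.0
```

Run:
```python
from h import *
from station import ctrl
o,p,R=pose();m=ctrl.camera_model('wrist');im=np.ascontiguousarray(ctrl.camera('wrist')[:,:,::-1])
cv2.imwrite('pics/w6full.png',im);np.save('w6.npy',m,allow_pickle=True)
cv2.imwrite('pics/w6.png',cv2.resize(im[60:260,200:460],None,fx=3,fy=3,interpolation=cv2.INTER_CUBIC))
print(o['time_s'],o['force'],w2c(p),(toolR().inv()*R).as_rotvec(),o['grip_width'])
for c in [(.006,.056,.01),(.006,-.056,.01),(.006,0,.062)]: print(c,proj(m,c2w(c)))
```

```text
9.25 [ 0.60286465  0.8033113  -0.9181861 ] [ 0.00723392 -0.05160376  0.17376699] [-0.00766104 -0.00180467 -0.00388418] 0.029552205652092656
(0.006, 0.056, 0.01) [318.84550429 106.54885755]
(0.006, -0.056, 0.01) [319.263652  224.1973086]
(0.006, 0, 0.062) [319.10050855 172.45285249]
```

View pics/w6.png

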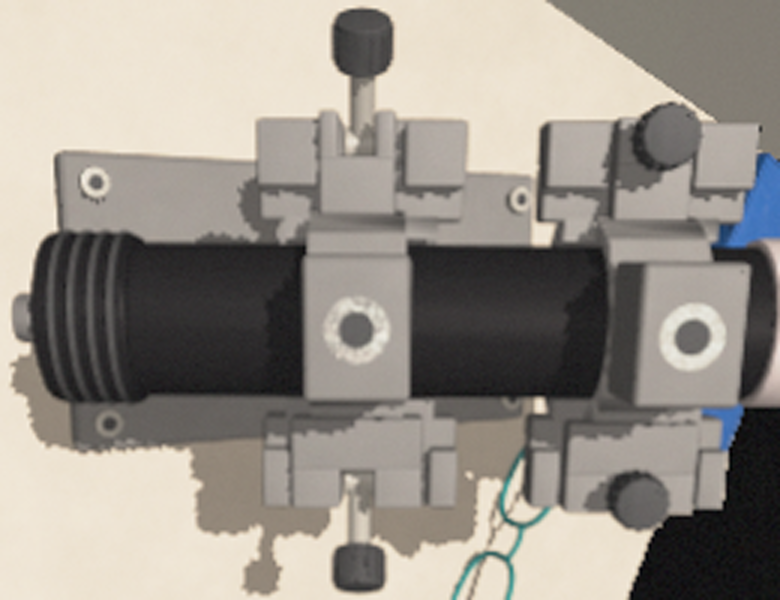

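Both feet lie between their cheeks: left foot at crop x 320–397 between cheeks ending at 318 and 405, right foot at 290–428. Both nuts still lean out, at (362,42) and (358,567). The right bolt comes first, pushed with shut fingers.

Request:
jog_arm(motion=[[-0.035,-0.001,0,0.007,0,0.003,-1],[-0.038,0,0,0,0,0,-1],[0,0,0.045,0,0,0,-1],[0,0,0.045,0,0,0,-1],[0,0,0.045,0,0,0,-1]])

```text
time_s: 9.8
ee_pos: [0.6448, 0.1347, 0.1664]
eef_rot: [2.676, 0.0, 1.956]
force: [1.1, -1.6, 0.8]
grip_width: 0.0006
grip_force: 0.0
```

Request:
jog_arm(motion=[[0,0,0.03,0,0,0,-1],[0,0,0.013,0,0,0,-1],[0,0,0,0,0,0,-1]])

```text
time_s: 10.1
ee_pos: [0.6619, 0.142, 0.1282]
eef_rot: [2.679, -0.0, 1.957]
force: [-0.4, 0.8, 0.1]
grip_width: 0.0
grip_force: 0.0
```

```bash
cat >> h.py <<'E'
def rep():
    o,p,R=pose();print(o['time_s'],'F',np.round(clampR().T@o['force'],1),'c',np.round(w2c(p),4),'r',np.round((toolR().inv()*R).as_rotvec(),4),o['grip_width'])
E
python3 -c "
from h import *
rep()"
```

```text
10.1 F [-0.   0.9  0.1] c [ 0.0021 -0.122  -0.0095] r [ 0.0084  0.0015 -0.0023] 3.8564153974655446e-05
```

Request:
jog_arm(motion=[[0.005,0.003,-0.003,0,0,0,-1],[0.008,0,-0.001,0,0,0,-1],[0.008,0,-0.002,0,0,0,-1],[0.008,0,-0.003,0,0,0,-1],[0.006,0,-0.003,0,0,0,-1]])

```text
time_s: 10.6
ee_pos: [0.6491, 0.1694, 0.1466]
eef_rot: [2.669, 0.007, 1.953]
force: [3.1, -1.7, 0.7]
grip_width: 0.001
grip_force: 0.9
```

```bash
python3 -c "
from h import *
rep()"
```

```text
10.6 F [ 2.3 -2.7 -0.4] c [ 0.0093 -0.0918  0.0075] r [-0.0017 -0.0068 -0.0021] 0.0010499862803188117
```

Request:
jog_arm(motion=[[0.005,0,0,0,0,0,-1],[0.005,0,0,0,0,0,-1],[0.003,0,0,0,0,0,-1],[0,0,0,0,0,0,-1]])

```text
time_s: 11.0
ee_pos: [0.6415, 0.1856, 0.1423]
eef_rot: [2.676, 0.0, 1.958]
force: [0.1, 0.0, -1.4]
grip_width: 0.0001
grip_force: 0.0
```

```bash
python3 -c "
from h import *
rep()"
```

```text
11.0 F [-0.5 -0.  -1.3] c [ 0.0066 -0.0739  0.004 ] r [ 0.0053  0.0009 -0.0028] 0.00011213338281266226
```

Request:
jog_arm(motion=[[0,0,-0.01,0,0,0,-1],[0.002,0,0,0,0,0,-1],[0.002,0,0,0,0,0,-1],[0,0,0,0,0,0,-1]])

```text
time_s: 11.4
ee_pos: [0.6371, 0.1851, 0.1524]
eef_rot: [2.674, 0.003, 1.955]
force: [-1.0, -15.3, 6.9]
grip_width: 0.0007
grip_force: 6.8
```

Run:
```python
from h import *
from station import ctrl
rep();m=ctrl.camera_model('wrist');cv2.imwrite('pics/w7full.png',ctrl.camera('wrist')[:,:,::-1]);np.save('w7.npy',m,allow_pickle=True)
```

```text
11.4 F [ -2.9 -13.7   9.2] c [ 0.0074 -0.0727  0.015 ] r [ 0.0034 -0.0027 -0.0021] 0.0007277633531130118
```

The finger stops against about 14 N just where an upright nut's face should be (y = −65 mm). I'll back off, lift over the cap and go to the left bolt.

Request:
jog_arm(motion=[[-0.015,0,0,0,0,0,-1],[-0.005,0,-0.04,0,0,0,-1],[0,0,-0.045,0,0,0,-1],[0,0,-0.035,0,0,0,-1],[0.04,0,0,0,0,0,-1]])

```text
time_s: 11.95
ee_pos: [0.58, 0.1826, 0.2639]
eef_rot: [2.668, 0.002, 1.952]
force: [0.0, 0.5, -0.5]
grip_width: 0.0003
grip_force: 0.0
```

Request:
jog_arm(motion=[[0.045,0,0,0,0,0,-1],[0.045,0,0,0,0,0,-1],[0.045,0,0,0,0,0,-1],[0.042,0,0,0,0,0,-1],[0,0,0,0,0,0,-1]])

```text
time_s: 12.45
ee_pos: [0.51, 0.3529, 0.2583]
eef_rot: [2.675, 0.0, 1.961]
force: [0.8, -0.9, -0.3]
grip_width: 0.0004
grip_force: 0.0
```

```bash
python3 -c "
from h import *
rep()"
```

```text
12.45 F [ 0.2 -1.1 -0.4] c [0.0078 0.1308 0.1337] r [ 0.0049  0.0027 -0.0055] 0.00044236837233267305
```

Request:
jog_arm(motion=[[0,0,0.045,0,0,0,-1],[0,0,0.045,0,0,0,-1],[0,0,0.035,0,0,0,-1],[0,0,0.01,0,0,0,-1],[0,0,0,0,0,0,-1]])

```text
time_s: 12.95
ee_pos: [0.5684, 0.3711, 0.1368]
eef_rot: [2.677, 0.001, 1.956]
force: [0.3, -0.3, 0.1]
grip_width: 0.0004
grip_force: 0.0
```

```bash
python3 -c "
from h import *
rep()"
```

```text
12.95 F [ 0.2 -0.4  0. ] c [ 0.0069  0.1255 -0.0023] r [ 0.007  -0.0004 -0.0016] 0.00044642138494712996
```

Request:
jog_arm(motion=[[-0.008,0,0,0,0,0,-1],[-0.008,0,0,0,0,0,-1],[-0.008,0,-0.002,0,0,0,-1],[-0.008,0,-0.003,0,0,0,-1],[-0.006,0,-0.002,0,0,0,-1]])

```text
time_s: 13.45
ee_pos: [0.5771, 0.3413, 0.1488]
eef_rot: [2.67, -0.009, 1.961]
force: [-58.6, 42.7, 37.8]
grip_width: 0.0005
grip_force: 39.4
```

Request:
jog_arm(motion=[[-0.005,0,-0.002,0,0,0,-1],[-0.004,0,-0.002,0,0,0,-1],[0,0,0,0,0,0,-1]])

```text
time_s: 13.75
ee_pos: [0.5817, 0.3261, 0.1492]
eef_rot: [2.673, 0.0, 1.957]
force: [-0.0, 1.8, 1.8]
grip_width: 0.0001
grip_force: 0.7
```

```bash
python3 -c "
from h import *
rep()"
```

```text
13.75 F [1.4 1.7 1.3] c [0.0082 0.0788 0.011 ] r [ 0.0029  0.0004 -0.0019] 9.227924121159726e-05
```

Request:
jog_arm(motion=[[-0.003,0,-0.003,0,0,0,-1],[-0.002,0,0,0,0,0,-1],[0,0,0,0,0,0,-1]])

```text
time_s: 14.05
ee_pos: [0.5819, 0.3216, 0.1507]
eef_rot: [2.675, -0.001, 1.957]
force: [-7.1, 6.3, 4.4]
grip_width: 0.0006
grip_force: 4.1
```

```bash
python3 -c "
from h import *
rep()"
```

```text
14.05 F [-1.7  8.5  5.8] c [0.0075 0.0746 0.013 ] r [ 0.0047  0.0014 -0.0013] 0.0006430303367498662
```

Request:
jog_arm(motion=[[-0.001,0,0,0,0,0,-1],[0,0,0,0,0,0,-1],[0.015,0,0,0,0,0,-1],[0.005,0,-0.04,0,0,0,-1],[0,0,-0.045,0,0,0,-1]])

```text
time_s: 14.55
ee_pos: [0.5387, 0.324, 0.2251]
eef_rot: [2.679, 0.001, 1.957]
force: [-0.2, -0.1, 0.9]
grip_width: 0.0001
grip_force: 0.0
```

Request:
jog_arm(motion=[[-0.04,0,-0.045,0,0,0,-1],[-0.04,0,-0.03,0,0,0,-1],[-0.04,0,0,0,0,0,-1],[-0.03,0,0,0,0,0,-1],[0,0,0,0,0,0,-1]])

```text
time_s: 15.05
ee_pos: [0.5665, 0.177, 0.2866]
eef_rot: [2.675, 0.001, 1.953]
force: [-0.1, 0.1, 0.1]
grip_width: 0.0004
grip_force: 0.0
```

Run:
```python
from h import *
from station import ctrl
rep();m=ctrl.camera_model('wrist');im=np.ascontiguousarray(ctrl.camera('wrist')[:,:,::-1]);sc=np.ascontiguousarray(ctrl.camera('scene')[:,:,::-1])
cv2.imwrite('pics/w8full.png',im);np.save('w8.npy',m,allow_pickle=True)
up=lambda a,k:cv2.resize(a,None,fx=k,fy=k,interpolation=cv2.INTER_CUBIC)
out=np.zeros((600,800,3),np.uint8)
out[:,:450]=up(im[70:270,240:390],3);out[:300,450:800]=up(sc[290:390,105:222],3)[:300,:350];out[300:,450:800]=up(sc[170:320,230:405],2)[:300,:350]
cv2.imwrite('pics/fin.png',out)
for c in [(.006,.056,.027),(.006,-.056,.027),(.006,.056,-.014),(.006,0,.062)]: u=proj(m,c2w(c));print(c,u,(u-[240,70])*3)
```

```text
15.05 F [-0.   0.2  0.1] c [ 0.0074 -0.0533  0.1656] r [ 0.0049 -0.0021  0.0013] 0.0004129066961401371
(0.006, 0.056, 0.027) [320.05886431 101.53756788] [240.17659294  94.61270363]
(0.006, -0.056, 0.027) [321.02482742 228.50660822] [243.07448227 475.51982465]
(0.006, 0.056, -0.014) [320.44673614 106.32797561] [241.34020842 108.98392683]
(0.006, 0, 0.062) [320.22687668 171.19690223] [240.68063004 303.59070668]
```

View pics/fin.png

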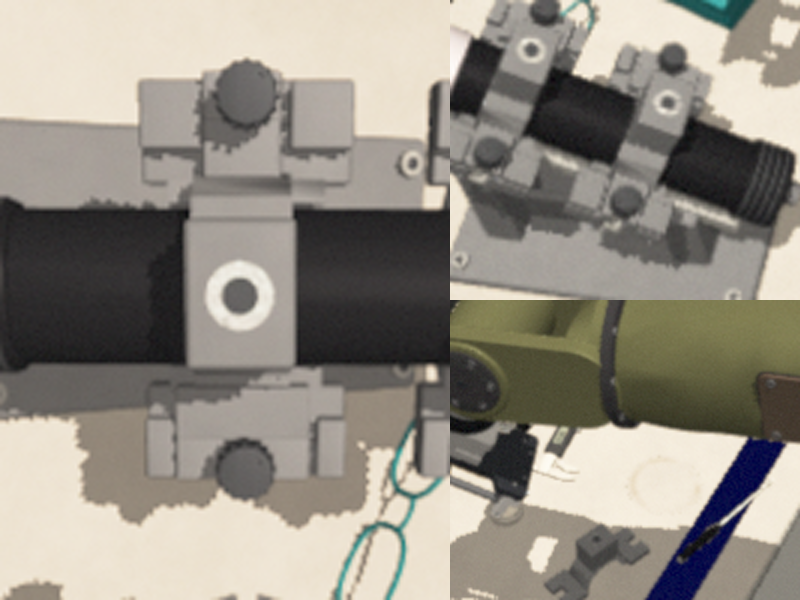

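Both nuts stand upright over the feet, at (245,93) and (245,470) in the crop, within about 6 px of the predicted upright positions. The cap sits between its cheeks, the robot is clear and the arm is still, so I'll hand in.

```bash
python3 -c "
from station import ctrl
print(ctrl.hand_in())"
```

```text
the job is handed in; nothing more can be done
None
```

The matching cap is pressed home in the lower half, right way round, both swing bolts were pushed upright to their stops, and the job was handed in at about 15 s; the hand-in returned no verdict.

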